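# Start a guest's egg: hang its holder in the boiler and wind the timer

## Task

Put the guest's egg on to cook: hang the wire holder that has the egg in it from the egg boiler's bar by its hook, so that the cup hangs upright in the tank with the egg still in it, and let go. The bar is clamped somewhere across the tank and its place is not measured: you can feel for it by bringing the egg in underneath until the stem touches the bar, then lower the hook onto it. Once the egg hangs, wind the spring timer beside the tank clockwise right up to its stop, which takes more than one turn of the hand; leave the empty holder, the creamer and the mug where they stand.

Things in the scene. Friction and masses are not known exactly. Their poses are not given: they have to be found in the camera images.
- holder: The wire egg holder with the egg in it, upright on the worktop left or right of the boiler; 160 mm tall. Origin: centre of its underside, z up. Steel cup 52 mm across, 34 mm high; the egg reaches 60 mm up. Two wire stems 24 mm apart (y) rise on the cup's -x side, outside the egg, bend inward 52 to 66 mm up, then stand straight at x = -10 mm and end above in the hook and the black grip.
- holder_hook (a point): Highest point inside the hook of that holder: 108 mm above its origin, over the cup's centre, axes as the holder's. The 5 mm wires come up at x = -10 mm, bend over and come down at x = +10 mm as a leg ending 17 mm below this point: the hook opens downward, 15 mm wide. A bar along y gets in from the +x side, between egg top (60 mm up) and leg end (91 mm up).
- holder_grip (a point): Point in the black grip on top of that holder, 142 mm above its origin and straight above the hook; axes as the holder's. The grip is 12 mm thick (x), 30 mm wide (y) and reaches from 114 to 159 mm above the origin.
- holder_cup (a point): Centre of the egg when it sits well in the cup of that holder, 32 mm above the holder's origin.
- egg: The loose brown egg, 43 mm across and 56 mm tall, standing in the holder's cup; origin at its centre.
- spare: The second wire egg holder, the same in every way but empty; origin and axes as the other's. It stays where it stands.
- boiler: The fixed egg boiler, steel, 180 mm (x) by 250 mm (y). Origin: centre of its underside, front to -x, z up. The open tank is its left part: inside x -82 to +82 mm, y -21 to +121 mm, floor at z 32 mm, rim at z 117 mm. On the right a housing, top at z 113 mm, carries the timer key at x -40, y -77 mm.
- tank_bar (a point): Fixed mark over the tank's middle (boiler x 0, y +50 mm) at the height of the bar's top, 158 mm up; axes as the boiler's. The round steel bar, 12 mm thick, runs along y across the whole tank, on 24 mm wide clamps over the side rims (y +-73 mm from here, up to 162 mm). Its centre line lies anywhere from 0 to 36 mm behind this mark (+x), not reported; in front of it the tank is free.
- timer (a joint): The spring timer's key, turning about the vertical: radians wound, clockwise seen from above; 0 run down, 2.7 at its stop. The spring pulls back a little but the key stays where it is let go.
- timer_grip (a point): Middle of the wing of the timer key, on its axis, 142 mm above the worktop. The wing is an upright steel plate 46 mm long (this point's x axis, which turns with the key), 11 mm thick (y), from 127 to 153 mm above the worktop; below it a 24 mm hub on the dial at 116 mm.
- creamer: Small grey jug, 58 x 85 x 68 mm, origin at the centre of its underside; a bystander.
- mug: White round mug, 94 x 119 x 58 mm, origin at the centre of its underside; a bystander.
Mind the look-alikes: they are no part of the job. Leave any blue or green look-alike of the holder alone.

How it is judged (in metres and radians):
On the way, in this order (a step that is already met when the one before it is completed fails the run):
1. the holder hangs from the bar by its hook, let go, upright, with the egg in its cup (z of holder_hook in the frame of tank_bar between -0.005 and 0.005 m and x of holder_hook in the frame of tank_bar between -0.01 and 0.046 m and y of holder_hook in the frame of tank_bar between -0.05 and 0.05 m and angle between holder's own z axis and vertical below 0.2 rad and distance between egg and holder_cup below 0.012 m and linear speed of holder below 0.03 m/s and contact force between holder and the fingers below 0.2 N), for 0.3 s.
2. the timer is wound up to its stop (value of joint timer above 2.55 rad), for 0.2 s.
At the end, for the whole second after the job is handed in: The holder hangs let go and at rest on the bar inside the tank: inside of its hook within 5 mm of the height of the bar's top, within 0.2 rad of upright, the egg's centre within 12 mm of its seat in the cup; the timer is wound to at least 2.5 rad (all of step 1 and value of joint timer above 2.5 rad); the robot touches nothing.
It fails at once if the egg leaves its cup (distance between egg and holder_cup above 0.025 m).
It fails at once if the holder is tipped over by more than 45 degrees (angle between holder's own z axis and vertical above 0.8 rad).
It fails at once if the empty holder is moved or knocked over (distance of spare from where it was at the start of the episode above 0.03 m or angle between spare's own z axis and vertical above 0.4 rad).
It fails at once if the creamer or the mug is moved (distance of any of creamer, mug from where it was at the start of the episode above 0.03 m).
It also fails if it takes over 64 s, if anything falls off the work surface, if the arm or the gripper's body presses on something with over 40 N, if the wrist force passes 120 N, or if a joint passes its speed limit or range.

## Robot

A 6-joint arm with a two-finger parallel gripper is mounted at the origin on a cart in front of the work surface, level with it; the furniture and walls round the work are solid. World frame = base frame: x ahead of the robot, y to its left, z up, the work surface at z = 0. Lengths are in mm, angles in rad, forces in N, time in s.
With the tool pointing down it reaches from about 350 to 975 mm from the base axis. Payload 7.1 kg.
Tool frame: the origin (TCP) lies midway between the tips of the shut fingers; the grasp point (between the pads) lies 19 mm behind it; z points along the fingers, y is the line along which they close (so a half turn about z gives the same grasp; the last joint's range is limited). The gripper opens to 88 mm and grips with 3 to 60 N. Pads are 20 mm wide; open, the fingers measure 115 mm over their backs; the gripper's body (75 mm by 178 mm) begins 61 mm behind the grasp point.
Start: joints at [1.085, 0.423, 1.63, -0, 1.089, -0.019], TCP at [281.237, 558.131, 222.675] pointing down, gripper open.
Joint ranges: [-3, 3], [-0.9, 2.11], [0.09, 2.58], [-1.31, 4.45], [0.11, 2.69], [-2.54, 2.54]. Speed limits (rad/s): [2.39, 2.39, 3.01, 3.14, 3.14, 3.14].

## Interface

Orientations are given as a rotation vector (axis times angle).
In Python, from workcell import ctrl gives the robot as it stands. The module is installed in compiled form; this text tells all that it offers.
- The arm moves only by the tool apply_moves, never from a script. Its argument "targets" is a list of rows, each a list of 3 entries, a list of its own where there are three numbers: the opening, from -1 (shut) to 1 (fully open), then the shift along the tool's x, y, z normalised to -1 to 1, where 1 is 5 cm, then the turn, a rotation vector about the tool's x, y, z normalised to -1 to 1, where 1 is 90 degrees. In form: [[jaw, [x, y, z], [wx, wy, wz]], ...]. A call has 1 to 8 rows; each row shifts and turns the commanded pose from where the row before left it, along the tool's axes as they then stand; what a row does not reach is not made up. A row lasts 1/8 s, in which the tool goes at most 62.5 mm and 10.7 degrees, less where a joint would pass 70% of its speed; a pose out of reach is approached as far as the arm can. A call with a number of a shift or a turn outside -1 to 1 is refused whole. A call with a gripper value outside its range is refused whole. The fingers move at their own pace and stop on an object; the grip force is fixed at half the most. Time passes only in rows, so rows that do not move let the fingers close. It gives the time, the measured TCP pose, the force, the opening and the grip force at its end, in the units of the state.
- ctrl.get_obs(): the state, without advancing time (a new reading comes with each control period).
- ctrl.get_image(name): name is "scene" or "side" or "wrist"; returns a dict with "pixels" (420x560x3 uint8, blue, green, red), "camera_matrix" (3x3 intrinsics, pixels), "view" (4x4, takes a point from world to camera coordinates); the wrist camera has in their place "hand_eye" (4x4, takes a point from camera to tool coordinates, whose origin is the TCP and whose axes are the flange's). Camera axes: x right, y down, z forward; pixel columns grow to the right and rows downward; lengths in mm; the calibration is good to about 2 mm. A picture is of the moment at which its call begins: read the wrist's pose just before it. There is no depth.
- ctrl.close_job(): hands the job in; it is judged then, once.
Trained networks look in the newest picture that a camera, given by its name, has taken for a name from the list of things; names that differ only in an ending like _2 or _b are one class to them, and where a whole thing is asked for, a point or a joint stands for the part that bears it (a point fixed in the world has none). Each returns a list of dicts, best first, with "score" (0 to 1); they miss things now and then, are a little off and sometimes report something else, mostly with a low value. They report only what shows in the picture. A call takes as long as a camera call. They do not tell look-alikes from the thing itself.
- ctrl.masks_of(label, camera): "region" (420x560 bool, what is visible of it) and "bbox" ([left, top, right, bottom] in pixels, round what is visible of it).
- ctrl.pinpoint(label, camera): "xy" ([column, row] in pixels: a listed point, or the origin of a listed thing).
The state is a dict: "t": time; "qpos": joint angles; "qvel": joint speeds; "joint_torque": joint torques, N m; "ee_pos": TCP position; "orientation": TCP orientation; "ft_force": force on the tool from outside, world axes, zero at the start; "moment": the same for the moment, N m; "width": finger opening in mm; "grasp_force": force on a finger pad.
Only numpy, scipy, OpenCV 4.12 (cv2) and the standard library are available. Lean on these libraries where they do the work, as an engineer would, in place of code of your own. Each camera call takes 0.05 s, during which the arm holds its last target. There are 200 camera calls.

## Working session

There is one attempt and no reset: what is moved stays moved. The work goes in short steps, Python scripts to look and compute and a tool call to move; the robot and the scene stay as the last step left them, time stands still between calls to the robot, and variables do not carry over. Pictures are saved under pics/ and viewed, at most 10 in all, crops included, and the job is handed in when it is done.

Besides the shell and the picture viewer there is one more tool, called in YAML: its name, and indented under it one key for each argument. apply_moves: Moves the arm, as the interface text tells. Scaled input: -1 to 1 covers 5 cm each way for a shift and 90 degrees each way for a turn. Its arguments: {"type":"object","properties":{"targets":{"type":"array"}},"required":["targets"]}

```bash
mkdir -p pics; cat > h.py <<'E'
from workcell import ctrl
import numpy as np, cv2
from scipy.spatial.transform import Rotation as R
def cam(name):
    o=ctrl.get_obs(); im=ctrl.get_image(name); K=np.array(im["camera_matrix"])
    if name=="wrist":
        T=np.eye(4);T[:3,:3]=R.from_rotvec(o["orientation"]).as_matrix();T[:3,3]=o["ee_pos"]
        V=np.linalg.inv(T@np.array(im["hand_eye"]))
    else: V=np.array(im["view"])
    return np.array(im["pixels"]),K,V
def ray(K,V,xy):
    d=V[:3,:3].T@np.linalg.inv(K)@np.array([xy[0],xy[1],1.]); return -V[:3,:3].T@V[:3,3],d
def atz(K,V,xy,z):
    c,d=ray(K,V,xy); return c+d*(z-c[2])/d[2]
def tri(obs):
    A=np.zeros((3,3));b=np.zeros(3)
    for K,V,xy in obs:
        c,d=ray(K,V,xy);d=d/np.linalg.norm(d);P=np.eye(3)-np.outer(d,d);A+=P;b+=P@c
    return np.linalg.solve(A,b)
def proj(K,V,p):
    q=K@(V[:3,:3]@np.array(p,float)+V[:3,3]);return q[:2]/q[2]
E
cat > a.py <<'E'
from h import *
np.set_printoptions(precision=1,suppress=True)
o=ctrl.get_obs();print(o["t"],o["orientation"],o["ft_force"])
ims=[]
for n in["scene","side","wrist"]:
    px,K,V=cam(n);ims.append(px);cv2.imwrite(f"pics/{n}0.png",px)
    print(n,"cam at",-V[:3,:3].T@V[:3,3])
    for l,z in[("holder",0),("holder_hook",108),("holder_grip",142),("egg",32),("boiler",0),("timer_grip",142),("creamer",0),("mug",0)]:
        for r in ctrl.pinpoint(l,n)[:4]:
            print(n,l,round(r["score"],2),np.array(r["xy"]),atz(K,V,r["xy"],z)[:2])
E
python3 a.py; python3 -c "
import cv2
a=cv2.imread('pics/scene0.png');b=cv2.imread('pics/side0.png')
"
```

```text
0.0 [-0.7 -3.1  0. ] [0.2 0.  0.2]
scene cam at [-663.6 -792.9  825.1]
scene holder 0.91 [380.3 305.5] [ 417.8 -473. ]
scene holder 0.6 [343.8 295.6] [ 415.2 -374.8]
scene holder 0.32 [187.1 230.7] [514.9 212.8]
scene holder_hook 0.9 [309.8 249.9] [ 421.2 -272.9]
scene holder_hook 0.71 [347.6 262.1] [ 410.2 -383.1]
scene holder_grip 0.87 [311.  236.7] [ 431.4 -271.2]
scene holder_grip 0.86 [381.8 259.4] [ 407.5 -470.7]
scene holder_grip 0.68 [346.7 250.6] [ 407.8 -380.3]
scene egg 0.53 [312.2 274.1] [ 425.3 -278.5]
scene boiler 0.74 [250.1 237.6] [568.    5.7]
scene boiler 0.45 [209.  212.1] [657.2 227.2]
scene creamer 0.47 [211.4 213.6] [651.5 213. ]
scene mug 0.59 [347.1 253.9] [ 613.4 -302.9]
side cam at [  347.8 -1018.9   982.9]
side holder 0.73 [252.5 318.6] [ 406.2 -377.6]
side holder 0.66 [250.1 288.2] [ 415.4 -270.9]
side holder 0.64 [260.4 347.2] [ 413.3 -469.2]
side holder_hook 0.78 [256.2 323. ] [ 406.9 -462.5]
side holder_hook 0.67 [255.1 296.6] [ 416.8 -382.9]
side holder_hook 0.49 [249.7 265.5] [ 418.7 -273.9]
side holder_hook 0.47 [252.2 283.1] [ 416.1 -337.2]
side holder_grip 0.82 [251.6 286.5] [ 410.3 -374.3]
side holder_grip 0.66 [248.7 260.5] [ 415.9 -284.4]
side holder_grip 0.66 [259.6 318.2] [ 414.8 -472.6]
side egg 0.55 [251.9 281.1] [ 422.3 -270.5]
side boiler 0.93 [281.8 221.3] [570.6  -0.8]
side timer_grip 0.62 [273.  202.9] [528.4 -57.8]
side creamer 0.51 [292.9 184.3] [658.1 200.2]
side mug 0.69 [318.6 285.3] [ 622.  -301.8]
wrist cam at [212.9 592.8 383.6]
```

View pics/scene0.png

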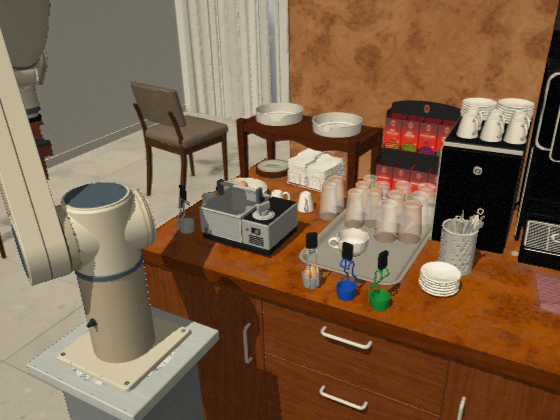

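View pics/side0.png

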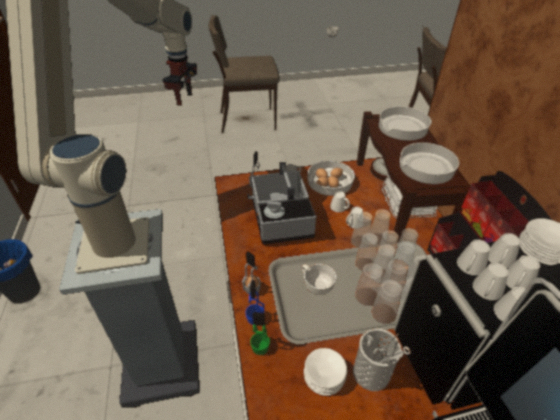

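Scene (scene.png): an egg-bearing steel holder is at about (311,265) px. A blue holder is at (346,285), a green one at (380,295), and an empty steel one at (185,215) beside the boiler at (250,225). The steel one with the brown egg, at (311,265), fits the description. I'll confirm it in an enlarged crop.

```bash
cat > crop.py <<'E'
import cv2,numpy as np
a=cv2.imread('pics/scene0.png')[220:320,285:405];b=cv2.imread('pics/scene0.png')[170:260,165:315]
a=cv2.resize(a,(600,500)[:2],interpolation=3)[:, :];a=cv2.resize(a,(380,317));b=cv2.resize(b,(420,252))
c=np.zeros((317,800,3),np.uint8);c[:,:380]=a;c[:252,380:]=b;cv2.imwrite('pics/crop0.png',c)
from h import *
o=ctrl.get_obs();np.set_printoptions(precision=3,suppress=True);print(R.from_rotvec(o["orientation"]).as_matrix(),ctrl.get_image("wrist")["hand_eye"],ctrl.get_image("wrist")["camera_matrix"])
E
python3 crop.py
```

```text
[[-0.893  0.45   0.   ]
 [ 0.45   0.893  0.   ]
 [ 0.     0.    -1.   ]] [[   0.      -0.961   -0.276   76.652]
 [   1.       0.001   -0.001    0.192]
 [   0.001   -0.276    0.961 -160.898]
 [   0.       0.       0.       1.   ]] [[362.461   0.    281.282]
 [  0.    362.461 211.251]
 [  0.      0.      1.   ]]
```

View pics/crop0.png

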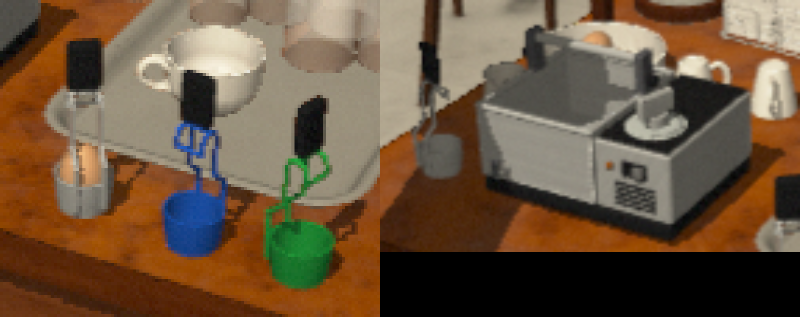

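Crop: left panel confirms the egg holder (steel, brown egg, black grip) at scene (311,265). The blue and green ones are decoys, and the spare by the boiler is empty. Next I lift and swing over the boiler to look with the wrist camera.

apply_moves:
  targets:
    - [1, [-1, 0, -0.5], [0, 0, 0.051]]
    - [1, [-1, 0, -0.5], [0, 0, 0.051]]
    - [1, [-1, 0, -0.5], [0, 0, 0.051]]
    - [1, [-1, 0, -0.5], [0, 0, 0.051]]
    - [1, [-1, 0, -0.5], [0, 0, 0.051]]
    - [1, [-1, -0.1, 0], [0, 0, 0.051]]
    - [1, [-1, -0.1, 0], [0, 0, 0.051]]
    - [1, [-1, -0.1, 0], [0, 0, 0.051]]

```text
t: 2.45
ee_pos: [558.4, 280.7, 347.7]
orientation: [1.656, 2.67, 0.0]
ft_force: [0.8, -0.0, 0.4]
width: 88.0
grasp_force: 0.0
```

apply_moves:
  targets:
    - [1, [-1, -0.1, 0], [0, 0, 0.051]]
    - [1, [-1, -0.1, 0], [0, 0, 0.051]]
    - [1, [-1, -0.1, 0], [0, 0, 0.051]]
    - [1, [-1, -0.1, 0], [0, 0, 0.051]]
    - [1, [-1, -0.1, 0], [0, 0, 0.051]]
    - [1, [0, 0, 0], [0, 0, 0]]
    - [1, [0, 0, 0], [0, 0, 0]]

```text
t: 3.32
ee_pos: [608.0, 37.9, 347.7]
orientation: [-2.151, -2.29, -0.001]
ft_force: [-0.1, 0.3, 0.2]
width: 87.3
grasp_force: 0.0
```

```bash
cat > b.py <<'E'
from h import *
import sys
np.set_printoptions(precision=1,suppress=True)
o=ctrl.get_obs();print(o["t"],o["ee_pos"],R.from_rotvec(o["orientation"]).as_matrix()[:2].round(3).tolist(),o["qpos"])
px,K,V=cam("wrist");cv2.imwrite(f"pics/{sys.argv[1]}.png",px);np.savez(f"{sys.argv[1]}.npz",K=K,V=V)
for l,z in[("holder",0),("holder_hook",108),("holder_grip",142),("egg",32),("boiler",0),("timer_grip",142),("spare",0)]:
    for r in ctrl.pinpoint(l,"wrist")[:4]:
        print(l,round(r["score"],2),np.array(r["xy"]),atz(K,V,r["xy"],z)[:2])
E
python3 b.py w1
```

```text
3.325 [608.   37.9 347.7] [[-0.063, 0.998, -0.0], [0.998, 0.063, 0.0]] [ 0.   0.3  1.5  0.   1.3 -0. ]
holder 0.97 [156.9 399.2] [ 419.2 -381.1]
holder 0.17 [131.6 395.5] [ 376.2 -376.1]
holder_hook 0.48 [131.7 395.2] [ 424.4 -271.5]
holder_grip 0.65 [120.2 414.5] [ 423.6 -269.4]
egg 0.72 [337.2  18.6] [662.1 218.4]
egg 0.4 [154.  360.1] [ 428.6 -275.7]
boiler 0.95 [255.8 183.3] [572.4   6.8]
timer_grip 0.62 [208.  267.4] [532.3 -60.9]
spare 0.94 [216.6  17.1] [513.6 217.6]
```

View pics/w1.png

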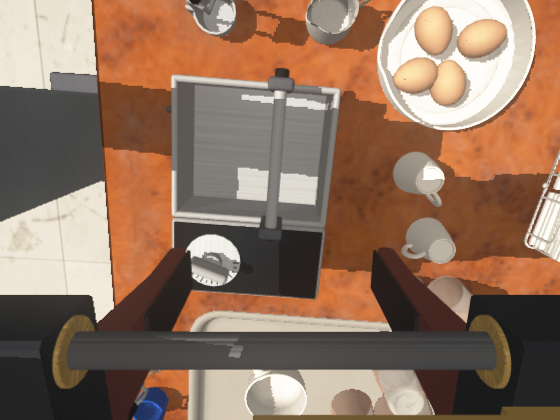

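Wrist view: the tank spans px (173,76) to (330,215), and the bar runs from (279,92) to (271,215). The timer key is at (212,266), its wing roughly along the image's x axis. The spare is at the top (215,15).

```bash
python3 - <<'E'
from h import *
np.set_printoptions(precision=1,suppress=True)
d=np.load("w1.npz");K,V=d["K"],d["V"]
f=lambda xy,z:atz(K,V,xy,z)[:2]
fl,rl=f((172,76),117),f((340,90),117);rr,fr=f((319,298),113),f((174,292),113)
print("corners",fl,rl,rr,fr,"mean",(fl+rl+rr+fr)/4)
print("front edge yaw",np.degrees(np.arctan2(*(fl-fr)[[0,1]]))*-1, "len",np.linalg.norm(fl-fr),"left edge yaw",np.degrees(np.arctan2(*(rl-fl)[::-1])),np.linalg.norm(rl-fl))
a,b=f((279.5,95),152),f((271.5,213),152)
print("bar",a,b,"yaw",-np.degrees(np.arctan2(*(a-b))))
px=cv2.imread("pics/w1.png");c=px[225:300,165:260];cv2.imwrite("pics/timer.png",cv2.resize(c,(760,600),interpolation=cv2.INTER_CUBIC))
for p in [(190,262),(232,278)]: print("wing",f(p,153))
E
```

```text
corners [489.6 137. ] [661.3 134.2] [ 662.2 -106.9] [ 485.8 -109.9] mean [574.7  13.6]
front edge yaw -0.8866052779994189 len 246.88646842084216 left edge yaw -0.9137736549556551 171.72131272210606
bar [599.9 124.4] [598.8   8.9] yaw -0.5534907127641711
wing [515.2 -50.6]
wing [560.3 -66.5]
```

View pics/timer.png

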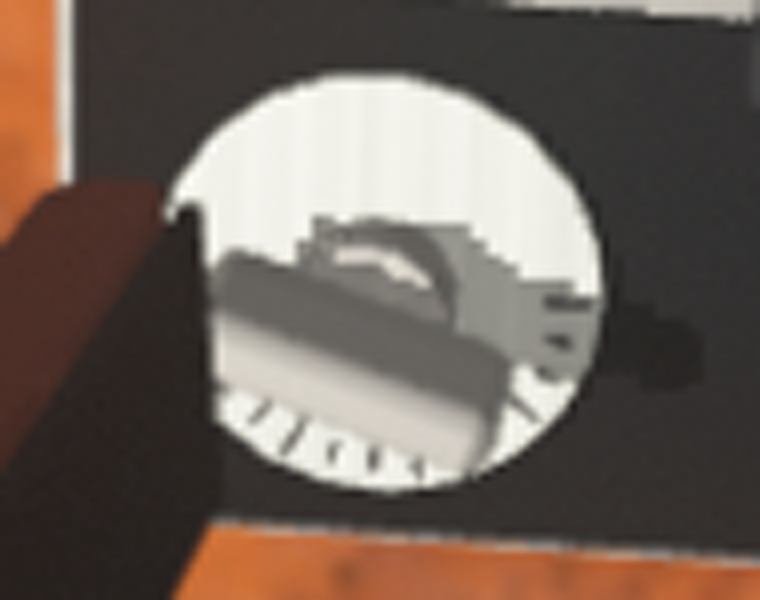

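The boiler's origin is about (575,13) with yaw ≈ -0.7°, and the bar's centre line is near x≈599. The wing's yaw is ≈ -19° (the finger partly hides it in the crop). Next I look at the holder from close by.

apply_moves:
  targets:
    - [1, [-1, -0.25, 0], [0, 0, 0.057]]
    - [1, [-1, -0.25, 0], [0, 0, 0.057]]
    - [1, [-1, -0.25, 0], [0, 0, 0.057]]
    - [1, [-1, -0.25, 0], [0, 0, 0.057]]
    - [1, [-1, -0.25, 0], [0, 0, 0.057]]
    - [1, [-1, -0.25, 0], [0, 0, 0.057]]
    - [1, [-1, -0.25, 0], [0, 0, 0.057]]
    - [1, [-1, -0.25, 0], [0, 0, 0.057]]

```text
t: 4.72
ee_pos: [415.0, -318.5, 347.8]
orientation: [2.818, 1.387, 0.0]
ft_force: [-0.3, -1.1, 0.2]
width: 87.7
grasp_force: 0.0
```

apply_moves:
  targets:
    - [1, [-0.8, -0.2, 0], [0, 0, 0.05]]
    - [1, [0, 0, 0], [0, 0, 0]]
    - [1, [0, 0, 0], [0, 0, 0]]

```text
t: 5.1
ee_pos: [384.1, -342.9, 347.8]
orientation: [2.869, 1.28, 0.001]
ft_force: [-0.6, 0.2, -0.2]
width: 87.8
grasp_force: 0.0
```

```bash
python3 b.py w2
```

```text
5.1 [ 384.1 -342.9  347.8] [[0.668, 0.744, 0.001], [0.744, -0.668, 0.0]] [-0.8  0.1  1.7  0.   1.3 -0. ]
holder 0.85 [356.3 208.2] [ 420.5 -465. ]
holder 0.73 [316.2 168. ] [ 415.2 -381.1]
holder 0.64 [268.2 105.4] [ 422.1 -273.2]
holder 0.55 [269.1 103.2] [ 424.9 -271.9]
holder_hook 0.85 [265.  104.8] [ 422.5 -273.2]
holder_hook 0.82 [375.8 240.1] [ 416.  -472.9]
holder_hook 0.79 [320.8 179.1] [ 414.9 -373.9]
holder_grip 0.92 [327.8 185.8] [ 417.4 -376.6]
holder_grip 0.91 [380.5 247.5] [ 416.1 -467.2]
holder_grip 0.69 [264.9 107.2] [ 421.9 -275.9]
egg 0.62 [266.2 105.2] [ 421.1 -272.1]
boiler 0.34 [269.3 107.8] [ 421.1 -276.5]
timer_grip 0.58 [392.6  18.3] [ 561.5 -296.4]
spare 0.6 [266.6 108.2] [ 418.1 -274.4]
```

View pics/w2.png

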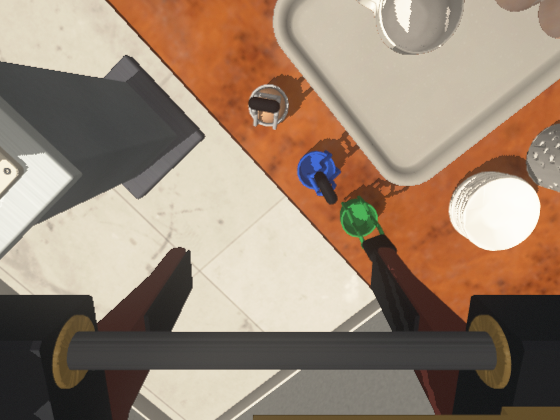

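The egg holder is at (267,105), world ≈ (422,-274), with its grip along image x. I need one crop to settle its facing.

```bash
python3 - <<'E'
from h import *
np.set_printoptions(precision=1,suppress=True)
d=np.load("w2.npz");K,V=d["K"],d["V"]
px=cv2.imread("pics/w2.png");c=px[75:140,235:305];cv2.imwrite("pics/hold.png",cv2.resize(c,(646,600),interpolation=cv2.INTER_CUBIC))
m=(c.max(2)<45).astype(np.uint8);n,l,s,ce=cv2.connectedComponentsWithStats(m);i=1+s[1:,4].argmax()
pts=np.argwhere(l==i)[:,::-1]+[235,75];print(s[i],cv2.minAreaRect(pts.astype(np.float32)))
w=np.array([atz(K,V,p,159)[:2] for p in pts]);print("grip centre at z159",w.mean(0));_,_,vt=np.linalg.svd(w-w.mean(0));print("axis",vt[0],np.degrees(np.arctan2(vt[0][1],vt[0][0])),np.ptp(w@vt[0]),np.ptp(w@vt[1]))
E
```

```text
Traceback (most recent call last):
ValueError: attempt to get argmax of an empty sequence
```

View pics/hold.png

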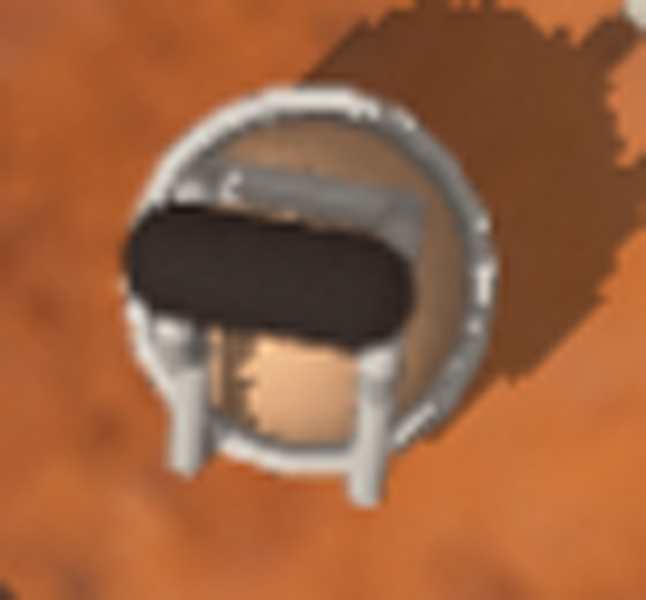

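The stems stick out past the cup at the bottom of the crop (the -x side) and the hook leg is at the top. So the holder's +x points up in the image, slightly right, which is a world yaw of about 40°.

```bash
python3 - <<'E'
from h import *
np.set_printoptions(precision=1,suppress=True)
d=np.load("w2.npz");K,V=d["K"],d["V"]
px=cv2.imread("pics/w2.png");c=px[75:140,235:305].astype(int)
m=((c.max(2)<75)&(np.ptp(c,axis=2)<30)).astype(np.uint8);n,l,s,ce=cv2.connectedComponentsWithStats(m);i=1+s[1:,4].argmax()
pts=np.argwhere(l==i)[:,::-1]+[235,75];print(s[i])
w=np.array([atz(K,V,p,157)[:2] for p in pts]);print("grip centre",w.mean(0));_,_,vt=np.linalg.svd(w-w.mean(0));print("yaw of grip axis",np.degrees(np.arctan2(vt[0][1],vt[0][0])),np.ptp(w@vt[0]),np.ptp(w@vt[1]))
gs=[]
for n in["scene","side"]:
    _,K2,V2=cam(n); gs.append((n,K2,V2,ctrl.pinpoint("holder_grip",n)))
for n,K2,V2,g in gs: print(n,[(round(r["score"],2),atz(K2,V2,r["xy"],142)[:2]) for r in g])
# cup: ring circle from mask
for r in ctrl.masks_of("holder","wrist")[:4]: print(r["score"],r["bbox"])
# plan
p=ctrl.get_obs()["ee_pos"];M=R.from_rotvec(ctrl.get_obs()["orientation"]).as_matrix()
print("shift tool", M.T@(np.array([422,-273.5,250])-p))
E
```

```text
[ 14  22  31  16 350]
grip centre [ 423.2 -273.7]
yaw of grip axis -50.83396774838235 28.336599395956682 11.629336766179904
scene [(0.81, array([ 423. , -464.8])), (0.71, array([ 406.8, -379.4])), (0.62, array([ 439.8, -271.5])), (0.18, array([ 235.3, -370.2]))]
side [(0.84, array([ 419.5, -375.9])), (0.68, array([ 422.2, -274.5])), (0.6, array([ 406.5, -469.2]))]
0.95 [339.5, 194.5, 397.5, 263.1]
0.69 [249.9, 85.8, 291.1, 130.4]
0.62 [297.1, 152.4, 338.7, 207.3]
shift tool [ 77.4 -18.1  97.7]
```

apply_moves:
  targets:
    - [1, [0.776, -0.17, 0.8], [0, 0, 0]]
    - [1, [0.776, -0.17, 0.8], [0, 0, 0]]
    - [1, [0, 0, 0.2], [0, 0, -0.113]]
    - [1, [0, 0, 0.2], [0, 0, -0.113]]
    - [1, [0, 0, 0.2], [0, 0, -0.113]]
    - [1, [0, 0, 0.2], [0, 0, -0.113]]
    - [1, [0, 0, 0.2], [0, 0, -0.113]]
    - [1, [0, 0, 0.2], [0, 0, -0.113]]

```text
t: 6.75
ee_pos: [423.0, -274.2, 207.4]
orientation: [1.815, 2.564, -0.0]
ft_force: [-0.4, 0.2, 0.9]
width: 87.9
grasp_force: 0.0
```

apply_moves:
  targets:
    - [1, [0, 0, 0], [0, 0, -0.113]]
    - [1, [0, 0, 0], [0, 0, -0.11]]
    - [1, [0, 0, 0], [0, 0, 0]]
    - [1, [0, 0, 0], [0, 0, 0]]

```text
t: 7.25
ee_pos: [423.0, -274.2, 207.8]
orientation: [1.354, 2.835, -0.0]
ft_force: [-0.3, 0.5, -0.7]
width: 87.6
grasp_force: 0.0
```

```bash
cat > p.py <<'E'
from h import *
import sys
np.set_printoptions(precision=3,suppress=True)
o=ctrl.get_obs();M=R.from_rotvec(o["orientation"]).as_matrix()
print(o["t"],np.array(o["ee_pos"]),"yaw_y",np.degrees(np.arctan2(M[1,1],M[0,1])),"zax",M[:,2],"q",np.array(o["qpos"]),"F",np.array(o["ft_force"]),"w",o["width"],o["grasp_force"])
if len(sys.argv)>3:
    print("units",M.T@(np.array(sys.argv[1:4],float)-o["ee_pos"])/50)
E
python3 p.py 423.2 -273.7 126
python3 - <<'E'
import sys;sys.path.insert(0,'.')
from h import *
px,K,V=cam("wrist");cv2.imwrite("pics/w3.png",px)
for l,z in(("holder_grip",142),("holder_hook",108),("holder",0)):
    for r in ctrl.pinpoint(l,"wrist")[:2]: print(l,round(r["score"],2),r["xy"],atz(K,V,r["xy"],z)[:2])
E
```

```text
7.25 [ 422.995 -274.152  207.76 ] yaw_y 38.93721490544095 zax [ 0. -0. -1.] q [-0.599  0.266  1.907  0.     0.969 -1.278] F [-0.335  0.452 -0.743] w 87.57801988272982 0.0
units [0.005 0.009 1.635]
holder_grip 0.84 [284.4, 227.3] [ 424.02071148 -272.91167231]
holder_grip 0.55 [186.5, 322.7] [ 414.93826071 -372.65473579]
holder_hook 0.96 [194.6, 300.5] [ 414.37082804 -375.42939117]
holder_hook 0.74 [282.9, 212.2] [ 423.04174381 -273.10388013]
holder 0.6 [284.5, 182.6] [ 424.30689712 -271.49462885]
holder 0.57 [217.7, 250.9] [ 415.42403576 -376.38226938]
```

apply_moves:
  targets:
    - [1, [0, 0.02, 0.6], [0, 0, 0]]
    - [1, [0, 0, 0.6], [0, 0, 0]]
    - [1, [0, 0, 0.436], [0, 0, 0]]
    - [0.2, [0, 0, 0], [0, 0, 0]]
    - [-0.3, [0, 0, 0], [0, 0, 0]]
    - [-1, [0, 0, 0], [0, 0, 0]]
    - [-1, [0, 0, 0], [0, 0, 0]]
    - [-1, [0, 0, 0], [0, 0, 0]]

```text
t: 8.45
ee_pos: [423.9, -273.6, 126.3]
orientation: [1.349, 2.836, -0.0]
ft_force: [1.1, 1.1, -0.1]
width: 41.6
grasp_force: 0.0
```

apply_moves:
  targets:
    - [-1, [0, 0, 0], [0, 0, 0]]
    - [-1, [0, 0, 0], [0, 0, 0]]

```text
t: 8.7
ee_pos: [423.7, -273.4, 125.9]
orientation: [-1.349, -2.837, -0.0]
ft_force: [-0.1, -0.2, -0.3]
width: 21.3
grasp_force: 0.0
```

```bash
python3 p.py 423 -274 330
```

```text
8.7 [ 423.67  -273.42   125.904] yaw_y 39.131885678892836 zax [-0.  0. -1.] q [-0.597  0.392  1.962  0.     0.787 -1.28 ] F [-0.095 -0.213 -0.305] w 21.28132801246981 0.0
units [-0.    -0.018 -4.082]
```

apply_moves:
  targets:
    - [-1, [0, 0, 0], [0, 0, 0]]
    - [-1, [0, 0, 0], [0, 0, 0]]
    - [-1, [0, 0, 0], [0, 0, 0]]
    - [-1, [0, 0, 0], [0, 0, 0]]

```text
t: 9.2
ee_pos: [423.7, -273.4, 125.8]
orientation: [-1.349, -2.837, -0.0]
ft_force: [-0.2, 0.1, -0.5]
width: 12.0
grasp_force: 30.0
```

```bash
python3 p.py 423 -274 330
```

```text
9.2 [ 423.68  -273.392  125.839] yaw_y 39.134479427997924 zax [-0.  0. -1.] q [-0.597  0.392  1.962  0.     0.787 -1.28 ] F [-0.167  0.098 -0.452] w 11.981229170748632 29.991585910320282
units [-0.001 -0.018 -4.083]
```

apply_moves:
  targets:
    - [-1, [0, 0, -0.15], [0, 0, 0]]
    - [-1, [0, 0, -0.35], [0, 0, 0]]
    - [-1, [0, 0, -0.5], [0, 0, 0.03]]
    - [-1, [0, 0, -0.5], [0, 0, 0.05]]
    - [-1, [0, 0, -0.5], [0, 0, 0.07]]
    - [-1, [0, 0, -0.5], [0, 0, 0.07]]
    - [-1, [0, 0, -0.5], [0, 0, 0.07]]
    - [-1, [0, 0, -0.5], [0, 0, 0.07]]

```text
t: 10.2
ee_pos: [423.4, -273.2, 302.0]
orientation: [-2.091, -2.344, 0.0]
ft_force: [0.2, 0.3, -2.2]
width: 11.7
grasp_force: 30.0
```

apply_moves:
  targets:
    - [-1, [0, 0, -0.35], [0, 0, 0.05]]
    - [-1, [0, 0, -0.15], [0, 0, 0.032]]
    - [-1, [0, 0, 0], [0, 0, 0]]
    - [-1, [0, 0, 0], [0, 0, 0]]

```text
t: 10.7
ee_pos: [423.3, -273.2, 325.5]
orientation: [-2.232, -2.209, 0.0]
ft_force: [0.3, -0.5, -2.4]
width: 12.0
grasp_force: 30.0
```

```bash
python3 p.py 540 63 330; cat > g.py <<'E'
from h import *
px,K,V=cam("wrist");o=ctrl.get_obs();M=R.from_rotvec(o["orientation"]).as_matrix();p=np.array(o["ee_pos"])
import sys
cv2.imwrite(f"pics/{sys.argv[1]}.png",px)
for l,dz in(("egg",-94),("holder_hook",-18),("holder_cup",-94)):
    for r in ctrl.pinpoint(l,"wrist")[:2]: print(l,round(r["score"],2),np.round(r["xy"]),np.round(atz(K,V,r["xy"],p[2]+dz)-p,1))
print("expected egg px",proj(K,V,p+[0,0,-94]))
E
python3 g.py w4
```

```text
10.7 [ 423.33  -273.199  325.514] yaw_y -0.5912867350834337 zax [-0.001  0.    -1.   ] q [-0.597  0.13   1.783 -0.     1.23  -0.586] F [ 0.297 -0.519 -2.421] w 12.015170225709054 29.99060422182083
units [ 6.748  2.264 -0.088]
egg 0.8 [281. 215.] [ -1.4  -0.5 -94. ]
holder_hook 0.47 [282. 205.] [ -0.1  27.8 -18. ]
expected egg px [282.61795338 214.75080837]
```

apply_moves:
  targets:
    - [-1, [0.2, 0.067, 0], [0, 0, 0]]
    - [-1, [0.35, 0.117, 0], [0, 0, 0]]
    - [-1, [0.48, 0.16, 0], [0, 0, 0]]
    - [-1, [0.48, 0.16, 0], [0, 0, 0]]
    - [-1, [0.48, 0.16, 0], [0, 0, 0]]
    - [-1, [0.48, 0.16, 0], [0, 0, 0]]
    - [-1, [0.48, 0.16, 0], [0, 0, 0]]
    - [-1, [0.48, 0.16, 0], [0, 0, 0]]

```text
t: 11.9
ee_pos: [483.0, -100.5, 325.9]
orientation: [-2.233, -2.21, -0.0]
ft_force: [0.6, -0.4, -2.0]
width: 12.4
grasp_force: 30.0
```

apply_moves:
  targets:
    - [-1, [0.48, 0.16, 0], [0, 0, 0]]
    - [-1, [0.48, 0.16, 0], [0, 0, 0]]
    - [-1, [0.48, 0.16, 0], [0, 0, 0]]
    - [-1, [0.48, 0.16, 0], [0, 0, 0]]
    - [-1, [0.48, 0.16, 0], [0, 0, 0]]
    - [-1, [0.48, 0.16, 0], [0, 0, 0]]
    - [-1, [0.3, 0.1, 0], [0, 0, 0]]
    - [-1, [0.15, 0.05, 0], [0, 0, 0]]

```text
t: 12.9
ee_pos: [540.1, 64.5, 325.8]
orientation: [-2.232, -2.21, 0.0]
ft_force: [-0.7, -0.5, -2.7]
width: 11.9
grasp_force: 30.0
```

```bash
python3 p.py 540 63 203; python3 g.py w5
```

```text
12.9 [540.144  64.478 325.796] yaw_y -0.5711263135259897 zax [-0. -0. -1.] q [ 0.097  0.196  1.702 -0.     1.244  0.107] F [-0.682 -0.534 -2.677] w 11.88941815245955 29.99048799276352
units [-0.029 -0.002  2.456]
egg 0.71 [281. 217.] [ -1.5  -2.1 -94. ]
egg 0.32 [261.  40.] [-13.1 117.1 -94. ]
holder_hook 0.86 [279. 255.] [ -2.2  -0.  -18. ]
holder_cup 0.64 [262.  42.] [-12.6 116.5 -94. ]
expected egg px [282.86923793 214.46960166]
```

View pics/w5.png

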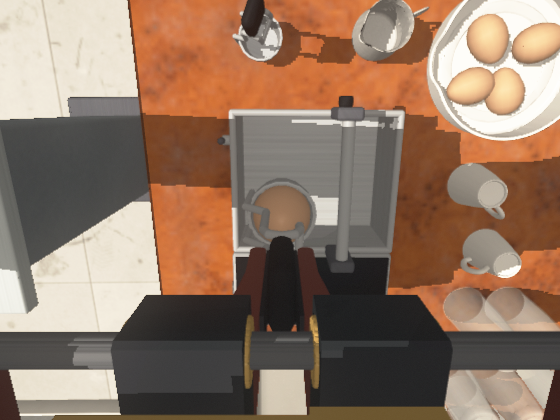

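The cup hangs over the tank at px (282,212) with its stem on the front side. The bar runs from (350,120) to (341,248), behind the cup. I recompute the bar and tank from this pose.

```bash
python3 - <<'E'
from h import *
np.set_printoptions(precision=1,suppress=True)
o=ctrl.get_obs();px,K,V=cam("wrist")
f=lambda xy,z:atz(K,V,xy,z)[:2]
print("bar",f((348.3,125),152),f((342.5,240),152),"clamps",f((349,112),162),f((341,257),162))
print("tank rim",f((231,113),117),f((404,114),117),f((390,251),117),f((234,250),117))
print("tank inside",f((236,117),117),f((398,118),117),f((388,246),117),f((239,245),117))
E
```

```text
bar [599.9 122.6] [598.6  12.5] clamps [598.3 134.1] [596.1  -1.2]
tank rim [490.2 133.7] [660.6 130.8] [657.3 -14.2] [486.3 -11.2]
tank inside [495.  129.8] [655.  127.1] [654.7  -8.3] [492.   -5.4]
```

apply_moves:
  targets:
    - [-1, [0, 0, 0.2], [0, 0, 0]]
    - [-1, [0, 0, 0.4], [0, 0, 0]]
    - [-1, [0, 0, 0.45], [0, 0, 0]]
    - [-1, [0, 0, 0.45], [0, 0, 0]]
    - [-1, [0, 0, 0.4], [0, 0, 0]]
    - [-1, [0, 0, 0.3], [0, 0, 0]]
    - [-1, [0, 0, 0.2], [0, 0, 0]]
    - [-1, [0, 0, 0.06], [0, 0, 0]]

```text
t: 14.15
ee_pos: [540.0, 63.2, 202.4]
orientation: [-2.234, -2.208, 0.001]
ft_force: [0.2, 0.2, -2.2]
width: 11.8
grasp_force: 30.0
```

apply_moves:
  targets:
    - [-1, [0, 0.2, 0], [0, 0, 0]]
    - [-1, [0, 0.3, 0], [0, 0, 0]]
    - [-1, [0, 0.2, 0], [0, 0, 0]]
    - [-1, [0, 0.1, 0], [0, 0, 0]]
    - [-1, [0, 0, 0], [0, 0, 0]]

```text
t: 14.78
ee_pos: [580.5, 62.8, 202.8]
orientation: [-2.234, -2.209, 0.0]
ft_force: [0.7, -0.5, -1.7]
width: 11.9
grasp_force: 30.0
```

```bash
python3 p.py 599 63 203
```

```text
14.775 [580.457  62.79  202.755] yaw_y -0.6520281284942426 zax [-0. -0. -1.] q [ 0.087  0.387  1.739 -0.     1.016  0.099] F [ 0.702 -0.457 -1.738] w 11.853596117805424 29.990555942058563
units [ 0.008  0.371 -0.005]
```

apply_moves:
  targets:
    - [-1, [0, 0.1, 0], [0, 0, 0]]
    - [-1, [0, 0.1, 0], [0, 0, 0]]
    - [-1, [0, 0.06, 0], [0, 0, 0]]
    - [-1, [0, 0.04, 0], [0, 0, 0]]
    - [-1, [0, 0, 0], [0, 0, 0]]
    - [-1, [0, 0, 0], [0, 0, 0]]

```text
t: 15.52
ee_pos: [595.0, 62.7, 202.8]
orientation: [-2.234, -2.209, 0.0]
ft_force: [0.5, 0.1, -2.9]
width: 11.9
grasp_force: 30.0
```

apply_moves:
  targets:
    - [-1, [0, 0.03, 0], [0, 0, 0]]
    - [-1, [0, 0.02, 0], [0, 0, 0]]
    - [-1, [0, 0, 0], [0, 0, 0]]

```text
t: 15.9
ee_pos: [597.8, 62.6, 202.9]
orientation: [2.234, 2.209, 0.0]
ft_force: [-0.7, -0.2, -2.3]
width: 11.4
grasp_force: 30.0
```

apply_moves:
  targets:
    - [-1, [0, 0.02, 0], [0, 0, 0]]
    - [-1, [0, 0, 0], [0, 0, 0]]

```text
t: 16.15
ee_pos: [598.7, 62.6, 202.9]
orientation: [2.234, 2.209, -0.0]
ft_force: [0.4, -0.0, -1.7]
width: 11.9
grasp_force: 30.0
```

apply_moves:
  targets:
    - [-1, [0, 0.02, 0], [0, 0, 0]]
    - [-1, [0, 0, 0], [0, 0, 0]]

```text
t: 16.4
ee_pos: [599.8, 62.6, 202.9]
orientation: [2.234, 2.209, 0.0]
ft_force: [-0.6, -0.1, -2.2]
width: 11.8
grasp_force: 30.0
```

apply_moves:
  targets:
    - [-1, [0, 0.02, 0], [0, 0, 0]]
    - [-1, [0, 0, 0], [0, 0, 0]]

```text
t: 16.65
ee_pos: [600.8, 62.6, 202.9]
orientation: [2.234, 2.209, 0.0]
ft_force: [0.3, 0.1, -2.4]
width: 11.9
grasp_force: 30.0
```

apply_moves:
  targets:
    - [-1, [0, 0.02, 0], [0, 0, 0]]
    - [-1, [0, 0, 0], [0, 0, 0]]

```text
t: 16.9
ee_pos: [601.8, 62.6, 202.9]
orientation: [2.234, 2.209, 0.0]
ft_force: [-0.4, -0.4, -2.5]
width: 11.8
grasp_force: 30.0
```

apply_moves:
  targets:
    - [-1, [0, 0.02, 0], [0, 0, 0]]
    - [-1, [0, 0, 0], [0, 0, 0]]

```text
t: 17.15
ee_pos: [602.2, 62.6, 202.7]
orientation: [-2.233, -2.208, 0.001]
ft_force: [-2.4, -0.8, -0.5]
width: 11.9
grasp_force: 30.0
```

apply_moves:
  targets:
    - [-1, [0, 0.02, 0], [0, 0, 0]]
    - [-1, [0, 0, 0], [0, 0, 0]]

```text
t: 17.4
ee_pos: [602.5, 62.6, 202.7]
orientation: [-2.233, -2.207, 0.003]
ft_force: [-4.6, 0.3, 1.7]
width: 11.9
grasp_force: 30.0
```

Contact is at TCP x ≈ 602. I back off to 600.5 and lower.

apply_moves:
  targets:
    - [-1, [0, -0.04, 0], [0, 0, 0]]
    - [-1, [0, -0.026, 0], [0, 0, 0]]
    - [-1, [0, 0, 0], [0, 0, 0]]
    - [-1, [0, 0, 0], [0, 0, 0]]

```text
t: 17.9
ee_pos: [600.7, 62.6, 202.9]
orientation: [2.234, 2.209, 0.001]
ft_force: [-0.0, 0.7, -3.0]
width: 11.8
grasp_force: 30.0
```

```bash
python3 p.py 600.5 62.6 176
```

```text
17.9 [600.683  62.597 202.934] yaw_y -0.6480211390606432 zax [ 0.001  0.    -1.   ] q [ 0.084  0.415  1.694 -0.     1.032  0.095] F [-0.001  0.723 -3.026] w 11.820647057573964 29.990607798099518
units [ 0.    -0.004  0.539]
```

apply_moves:
  targets:
    - [-1, [0, 0, 0.08], [0, 0, 0]]
    - [-1, [0, 0, 0.08], [0, 0, 0]]
    - [-1, [0, 0, 0.06], [0, 0, 0]]
    - [-1, [0, 0, 0.04], [0, 0, 0]]
    - [-1, [0, 0, 0], [0, 0, 0]]

```text
t: 18.52
ee_pos: [600.3, 62.6, 189.7]
orientation: [-2.234, -2.209, 0.0]
ft_force: [-0.7, 0.4, -2.1]
width: 11.9
grasp_force: 30.0
```

apply_moves:
  targets:
    - [-1, [0, 0, 0.06], [0, 0, 0]]
    - [-1, [0, 0, 0.06], [0, 0, 0]]
    - [-1, [0, 0, 0.06], [0, 0, 0]]
    - [-1, [0, 0, 0], [0, 0, 0]]

```text
t: 19.02
ee_pos: [600.2, 62.6, 180.5]
orientation: [-2.234, -2.209, 0.001]
ft_force: [0.6, -0.1, -1.6]
width: 12.1
grasp_force: 30.0
```

apply_moves:
  targets:
    - [-1, [0, 0, 0.04], [0, 0, 0]]
    - [-1, [0, 0, 0.03], [0, 0, 0]]
    - [-1, [0, 0, 0], [0, 0, 0]]

```text
t: 19.4
ee_pos: [600.3, 62.6, 177.3]
orientation: [-2.234, -2.209, 0.0]
ft_force: [-0.3, -0.1, -1.9]
width: 11.8
grasp_force: 30.0
```

apply_moves:
  targets:
    - [-1, [0, 0, 0.02], [0, 0, 0]]
    - [-1, [0, 0, 0], [0, 0, 0]]

```text
t: 19.65
ee_pos: [600.5, 62.6, 176.5]
orientation: [2.234, 2.209, 0.0]
ft_force: [0.7, 0.3, -0.7]
width: 11.7
grasp_force: 30.0
```

Contact is starting. One more millimetre, then release slowly.

apply_moves:
  targets:
    - [-1, [0, 0, 0.015], [0, 0, 0]]
    - [-1, [0, 0, 0], [0, 0, 0]]

```text
t: 19.9
ee_pos: [600.6, 62.6, 176.3]
orientation: [2.234, 2.209, 0.001]
ft_force: [-1.7, 0.2, 4.5]
width: 11.8
grasp_force: 30.0
```

apply_moves:
  targets:
    - [-0.7, [0, 0, 0], [0, 0, 0]]
    - [-0.6, [0, 0, 0], [0, 0, 0]]
    - [-0.45, [0, 0, 0], [0, 0, 0]]
    - [-0.3, [0, 0, 0], [0, 0, 0]]
    - [-0.2, [0, 0, 0], [0, 0, 0]]
    - [-0.2, [0, 0, 0], [0, 0, 0]]
    - [-0.2, [0, 0, 0], [0, 0, 0]]
    - [-0.2, [0, 0, 0], [0, 0, 0]]

```text
t: 20.9
ee_pos: [600.4, 62.6, 175.6]
orientation: [2.234, 2.209, -0.0]
ft_force: [0.0, 0.7, 0.3]
width: 35.3
grasp_force: 0.0
```

```bash
python3 p.py 600.5 62.6 300; python3 g.py w6
```

```text
20.9 [600.387  62.596 175.626] yaw_y -0.6455846981490833 zax [-0. -0. -1.] q [ 0.084  0.448  1.714 -0.     0.98   0.095] F [0.04  0.683 0.341] w 35.32736207436952 0.0
units [ 0.     0.002 -2.487]
egg 0.58 [278. 216.] [ -3.4  -1.  -94. ]
holder_hook 0.67 [280. 257.] [ -1.4  -0.9 -18. ]
holder_cup 0.6 [254. 242.] [-21.4 -21.3 -94. ]
expected egg px [282.5698954  214.76032593]
```

apply_moves:
  targets:
    - [-0.2, [0, 0, -0.2], [0, 0, 0]]
    - [-0.2, [0, 0, -0.5], [0, 0, 0]]
    - [-0.2, [0, 0, -0.9], [0, 0, 0]]
    - [-0.2, [0, 0, -0.9], [0, 0, 0]]
    - [0.2, [-0.7, -0.2, -0.3], [0, 0, 0]]
    - [0.2, [-0.9, -0.3, 0], [0, 0, 0]]
    - [0.2, [-0.9, -0.3, 0], [0, 0, 0]]
    - [0.2, [-0.9, -0.3, 0], [0, 0, 0]]

```text
t: 22.1
ee_pos: [543.0, -108.0, 316.6]
orientation: [2.233, 2.209, 0.001]
ft_force: [1.6, -0.4, 0.2]
width: 52.8
grasp_force: 0.0
```

apply_moves:
  targets:
    - [0.2, [-0.3, -0.1, 0], [0, 0, 0]]
    - [0.2, [0, 0, 0], [0, 0, 0]]
    - [0.2, [0, 0, 0], [0, 0, 0]]

```text
t: 22.48
ee_pos: [538.8, -120.7, 315.8]
orientation: [-2.233, -2.21, -0.001]
ft_force: [-0.1, 0.3, -0.6]
width: 52.3
grasp_force: 0.0
```

```bash
python3 p.py 534 -64 300; python3 b.py w7 | grep -v boiler; python3 - <<'E'
from h import *
a=cv2.imread("pics/w7.png");print(a.shape)
E
```

```text
22.475 [ 538.779 -120.736  315.801] yaw_y -0.6070748682426992 zax [ 0.  0. -1.] q [-0.242  0.218  1.697  0.     1.226 -0.232] F [-0.111  0.33  -0.598] w 52.301296265043504 0.0
units [ 1.134 -0.108  0.316]
22.475 [ 538.8 -120.7  315.8] [[0.011, 1.0, 0.0], [1.0, -0.011, 0.0]] [-0.2  0.2  1.7  0.   1.2 -0.2]
holder 0.97 [207. 381.] [ 416.7 -460.4]
holder 0.77 [336.9   0. ] [605.1  75. ]
timer_grip 0.78 [275.6 127.2] [533.4 -62.2]
(420, 560, 3)
```

View pics/w7.png

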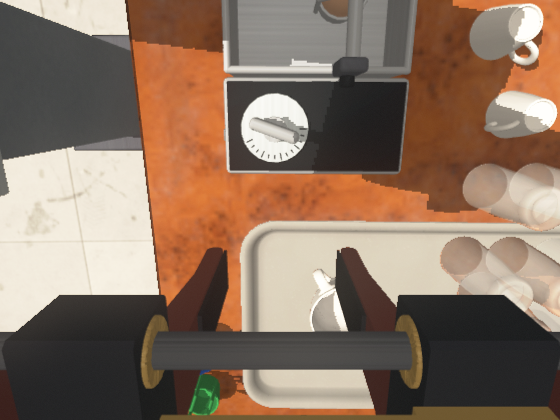

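The timer dial is at (275,127), with its wing running from (250,124) to (298,138). I refine the wing's angle numerically.

```bash
python3 - <<'E'
from h import *
np.set_printoptions(precision=1,suppress=True)
d=np.load("w7.npz");K,V=d["K"],d["V"];px=cv2.imread("pics/w7.png")
g=cv2.cvtColor(px[105:150,248:304],cv2.COLOR_BGR2GRAY)
for r in g[8:40:1,0:56:2]: print(" ".join(f"{v:3d}" for v in r))
for r in ctrl.masks_of("timer","wrist")[:3]:
    m=r["region"];p=np.argwhere(m)[:,::-1].astype(np.float32);print(r["score"],r["bbox"],m.sum(),cv2.minAreaRect(p))
E
```

```text
246 246 245 247 247 246 246 249 246 245 245 247 243 246 247 246 245 244 246 247 243 245 245 247 245 244 242 241
246 245 245 247 247 246 246 249 246 245 246 247 243 245 247 246 245 244 246 247 243 244 244 246 244 244 242 241
246 245 245 247 247 246 246 249 246 245 245 247 239 242 247 246 245 244 247 247 243 244 244 246 244 244 242 240
246 245 244 242 240 243 246 249 246 245 245 241 219 221 239 238 245 242 238 239 235 244 245 246 244 244 242 240
246 245 234 190 174 215 242 249 237 236 236 199 221 215 186 190 234 225 160 161 184 244 244 247 244 244 242 240
246 244 186 159 126 120 205 242 158 150 145 214 210 209 212 227 169 151 159 160 185 244 244 247 244 244 242 240
246 236 209 191 172 145 117 158 147 129 137 138 136 134 163 227 221 149 158 160 177 237 244 246 244 244 242 240
246 213 218 204 193 182 156 124 114 121 130 137 136 133 156 215 215 179 156 161 154 187 244 246 244 244 242 240
245 207 225 218 207 197 189 167 139 116 115 131 135 134 137 139 140 159 175 161 154 180 234 246 244 244 242 240
243 220 226 227 221 213 201 192 177 151 122 114 123 131 137 139 138 154 155 161 153 156 155 
[... 1923 characters left out ...]

221 113 209 246 245 245 244 246 244 243 236 221 224 224 218 206 166 137 172 187 199 204 211 122 117 134 138 147
114 210 243 246 246 245 244 247 244 243 242 227 229 222 221 199 188 190 188 179 185 196 201 132 121 165 103 168
214 243 243 246 246 244 244 246 243 242 244 246 242 228 236 244 243 243 246 232 191 177 185 150 170 243 181 222
245 243 243 245 246 244 243 246 244 243 245 246 242 244 245 244 242 243 246 246 238 190 177 151 231 243 241 238
245 243 241 236 246 244 243 245 244 242 244 246 242 244 245 244 242 242 246 246 241 243 230 204 243 243 241 238
0.85 [248.6, 117.6, 300.7, 141.1] 835 ((274.7073059082031, 129.1341552734375), (50.32482147216797, 24.446308135986328), 32.905242919921875)
```

```bash
python3 - <<'E'
from h import *
np.set_printoptions(precision=1,suppress=True)
d=np.load("w7.npz");K,V=d["K"],d["V"]
f=lambda x,y,z=153:atz(K,V,(x,y),z)[:2]
for a,b in(((264,121),(292,131)),((256,130.5),(288,141.5))):
    v=f(*b)-f(*a);print("yaw",np.degrees(np.arctan2(v[1],v[0])))
A,B=f(250.5,123.5),f(293,138);print(A,B,(A+B)/2,np.linalg.norm(A-B),"dial",f(275,127.5,116))
E
python3 p.py 533.5 -63.5 250
```

```text
yaw -19.80673487153621
yaw -19.292222971979573
[511.8 -58.2] [548.7 -71. ] [530.3 -64.6] 39.055695001057884 dial [532.4 -63.8]
22.925 [ 538.406 -121.43   315.577] yaw_y -0.622898134525082 zax [-0.  0. -1.] q [-0.243  0.218  1.698  0.     1.226 -0.233] F [-0.362 -0.803  0.595] w 52.86393002255016 0.0
units [ 1.157 -0.111  1.312]
```

apply_moves:
  targets:
    - [0.2, [0.58, -0.055, 0.4], [0, 0, 0]]
    - [0.2, [0.577, -0.055, 0.4], [0, 0, 0]]
    - [0.2, [0, 0, 0.3], [0, 0, -0.113]]
    - [0.2, [0, 0, 0.2], [0, 0, -0.113]]
    - [0.2, [0, 0, 0], [0, 0, -0.113]]
    - [0.2, [0, 0, 0], [0, 0, -0.113]]
    - [0.2, [0, 0, 0], [0, 0, -0.113]]
    - [0.2, [0, 0, 0], [0, 0, -0.113]]

```text
t: 23.92
ee_pos: [533.5, -63.8, 250.6]
orientation: [-0.794, -3.039, 0.0]
ft_force: [0.3, -0.0, 0.5]
width: 52.5
grasp_force: 0.0
```

apply_moves:
  targets:
    - [0.2, [0, 0, 0], [0, 0, -0.111]]
    - [0.2, [0, 0, 0], [0, 0, 0]]
    - [0.2, [0, 0, 0], [0, 0, 0]]

```text
t: 24.3
ee_pos: [533.5, -63.8, 250.6]
orientation: [-0.541, -3.095, -0.0]
ft_force: [-0.4, -0.4, -0.6]
width: 52.4
grasp_force: 0.0
```

```bash
python3 p.py 533.2 -63.5 129; python3 - <<'E'
from h import *
px,K,V=cam("wrist");cv2.imwrite("pics/w8.png",px)
for l in("timer_grip","holder_grip"):
  for r in ctrl.pinpoint(l,"wrist")[:2]: print(l,r["score"],r["xy"],atz(K,V,r["xy"],142 if l[0]=="t" else 192)[:2])
E
```

```text
24.3 [533.451 -63.808 250.619] yaw_y 70.16941384853087 zax [-0.  0. -1.] q [-0.141  0.261  1.798  0.     1.082 -1.366] F [-0.429 -0.396 -0.639] w 52.40900224616483 0.0
units [0.007 0.004 2.432]
timer_grip 0.89 [278.1, 205.4] [528.95842322 -64.84572101]
holder_grip 0.58 [498.2, 261.5] [601.13985015  63.00291026]
holder_grip 0.43 [432.1, 214.4] [554.91049899  29.69159352]
```

apply_moves:
  targets:
    - [0.2, [0, 0, 0.7], [0, 0, 0]]
    - [0.2, [0, 0, 0.7], [0, 0, 0]]
    - [0.2, [0, 0, 0.6], [0, 0, 0]]
    - [0.2, [0, 0, 0.43], [0, 0, 0]]
    - [-0.3, [0, 0, 0], [0, 0, 0]]
    - [-1, [0, 0, 0], [0, 0, 0]]
    - [-1, [0, 0, 0], [0, 0, 0]]
    - [-1, [0, 0, 0], [0, 0, 0]]

```text
t: 25.45
ee_pos: [534.0, -63.9, 130.0]
orientation: [0.535, 3.094, 0.0]
ft_force: [0.5, -0.2, -0.1]
width: 16.3
grasp_force: 0.0
```

apply_moves:
  targets:
    - [-1, [0, 0, 0], [0, 0, 0]]
    - [-1, [0, 0, 0], [0, 0, 0]]
    - [-1, [0, 0, 0], [0, 0, 0]]
    - [-1, [0, 0, 0], [0, 0, 0]]
    - [-1, [0, 0, 0], [0, 0, 0]]

```text
t: 26.08
ee_pos: [533.5, -65.0, 129.9]
orientation: [0.535, 3.095, -0.003]
ft_force: [-2.4, -6.4, 4.0]
width: 10.8
grasp_force: 30.0
```

```bash
python3 p.py 533.2 -63.5 129
```

```text
26.075 [533.468 -64.961 129.876] yaw_y 70.3883632765103 zax [ 0.    -0.002 -1.   ] q [-0.142  0.427  1.889 -0.002  0.826 -1.369] F [-2.385 -6.356  4.048] w 10.759215533932837 29.99790072441101
units [0.015 0.026 0.017]
```

apply_moves:
  targets:
    - [-1, [0, -0.025, 0], [0, 0, 0]]
    - [-1, [0, 0, 0], [0, 0, 0.05]]
    - [-1, [0, 0, 0], [0, 0, 0.07]]
    - [-1, [0, 0, 0], [0, 0, 0.08]]
    - [-1, [0, 0, 0], [0, 0, 0.08]]
    - [-1, [0, 0, 0], [0, 0, 0.08]]
    - [-1, [0, 0, 0], [0, 0, 0.08]]
    - [-1, [0, 0, 0], [0, 0, 0]]

```text
t: 27.08
ee_pos: [533.1, -65.5, 129.9]
orientation: [1.554, 2.73, -0.001]
ft_force: [-3.5, -2.4, 6.2]
width: 10.7
grasp_force: 30.0
```

```bash
python3 p.py 533.2 -64.5 130; python3 -c "
from h import *
print(ctrl.get_obs()['moment'])"
```

```text
27.075 [533.136 -65.453 129.85 ] yaw_y 30.698553682611042 zax [ 0.    -0.001 -1.   ] q [-0.144  0.426  1.889 -0.001  0.826 -0.679] F [-3.475 -2.395  6.192] w 10.683772520355237 29.998937845230103
units [ 0.016  0.011 -0.003]
[-0.54611153  0.43320097 -0.00065468]
```

apply_moves:
  targets:
    - [-1, [0, 0, 0], [0, 0, 0.09]]
    - [-1, [0, 0, 0], [0, 0, 0.09]]
    - [-1, [0, 0, 0], [0, 0, 0.09]]
    - [-1, [0, 0, 0], [0, 0, 0.09]]
    - [-1, [0, 0, 0], [0, 0, 0.09]]
    - [-1, [0, 0, 0], [0, 0, 0.09]]
    - [-1, [0, 0, 0], [0, 0, 0.09]]
    - [-1, [0, 0, 0], [0, 0, 0]]

```text
t: 28.08
ee_pos: [532.4, -65.5, 129.8]
orientation: [2.664, 1.665, -0.002]
ft_force: [-4.8, -3.4, 9.4]
width: 10.8
grasp_force: 30.0
```

```bash
python3 p.py 533.2 -64.5 130; python3 -c "
from h import *
print(ctrl.get_obs()['moment'])"
```

```text
28.075 [532.42  -65.505 129.835] yaw_y -26.00770804102058 zax [-0.001 -0.001 -1.   ] q [-0.144  0.426  1.89  -0.001  0.827  0.311] F [-4.795 -3.428  9.402] w 10.766006041547266 30.000267326831818
units [ 0.025  0.005 -0.003]
[-0.72056823  1.0158404  -0.01037582]
```

apply_moves:
  targets:
    - [-1, [0, 0, 0], [0, 0, 0.09]]
    - [-1, [0, 0, 0], [0, 0, 0.09]]
    - [-1, [0, 0, 0], [0, 0, 0.09]]
    - [-1, [0, 0, 0], [0, 0, 0.09]]
    - [-1, [0, 0, 0], [0, 0, 0.09]]
    - [-1, [0, 0, 0], [0, 0, 0.06]]
    - [-1, [0, 0, 0], [0, 0, 0.06]]
    - [-1, [0, 0, 0], [0, 0, 0]]

```text
t: 29.08
ee_pos: [532.8, -64.9, 129.9]
orientation: [3.122, 0.351, -0.001]
ft_force: [-2.9, 0.2, 9.2]
width: 13.4
grasp_force: 33.9
```

```bash
python3 p.py 533.2 -64.5 130; python3 -c "
from h import *
print(ctrl.get_obs()['moment'])"
```

```text
29.075 [532.764 -64.877 129.871] yaw_y -77.16289791871779 zax [-0. -0. -1.] q [-0.143  0.426  1.89  -0.001  0.826  1.204] F [-2.898  0.234  9.23 ] w 13.410862943943311 33.90810130164027
units [ 0.01  -0.005 -0.003]
[0.04163895 0.77087904 0.89446021]
```

apply_moves:
  targets:
    - [-1, [0, 0, 0], [0, 0, 0.05]]
    - [-1, [0, 0, 0], [0, 0, 0]]
    - [-1, [0, 0, 0], [0, 0, 0]]

```text
t: 29.45
ee_pos: [533.1, -64.7, 129.9]
orientation: [3.133, 0.231, 0.0]
ft_force: [-3.2, 1.4, 7.5]
width: 15.1
grasp_force: 37.3
```

```bash
python3 p.py 533.2 -64.5 130; python3 -c "
from h import *
print(ctrl.get_obs()['moment'])"
```

```text
29.45 [533.074 -64.714 129.876] yaw_y -81.5812582247985 zax [ 0. -0. -1.] q [-0.143  0.426  1.889 -0.     0.826  1.281] F [-3.183  1.435  7.545] w 15.070233873312354 37.25031562149525
units [ 0.003 -0.004 -0.002]
[0.23492342 0.54524517 1.02130009]
```

The jaw widens while the key holds still (twist moment about 1 N·m), so it is at its stop. I open, rise and check.

apply_moves:
  targets:
    - [-0.6, [0, 0, 0], [0, 0, 0]]
    - [-0.3, [0, 0, 0], [0, 0, 0]]
    - [0.1, [0, 0, 0], [0, 0, 0]]
    - [0.2, [0, 0, 0], [0, 0, 0]]
    - [0.2, [0, 0, 0], [0, 0, 0]]
    - [0.2, [0, 0, 0], [0, 0, 0]]
    - [0.2, [0, 0, -0.2], [0, 0, 0]]
    - [0.2, [0, 0, -0.6], [0, 0, 0]]

```text
t: 30.45
ee_pos: [532.0, -64.8, 168.9]
orientation: [-3.133, -0.226, 0.005]
ft_force: [0.6, -0.7, 0.4]
width: 52.8
grasp_force: 0.0
```

apply_moves:
  targets:
    - [0.2, [0, 0, -0.8], [0, 0, 0]]
    - [0.2, [0, 0, -0.8], [0, 0, 0]]
    - [0.2, [0, 0, -0.8], [0, 0, 0]]
    - [0.2, [-0.8, -0.3, -0.4], [0, 0, 0]]
    - [0.2, [-0.8, -0.3, 0], [0, 0, 0]]
    - [0.2, [0, 0, 0], [0, 0, 0]]
    - [0.2, [0, 0, 0], [0, 0, 0]]

```text
t: 31.32
ee_pos: [450.4, -46.9, 309.9]
orientation: [3.133, 0.227, 0.003]
ft_force: [0.5, 0.1, 0.6]
width: 53.0
grasp_force: 0.0
```

```bash
python3 p.py; python3 b.py w9; python3 - <<'E'
from h import *
px,K,V=cam("wrist");a=px.copy()
u=proj(K,V,[533,-64,150]);h=proj(K,V,[600,63,190]);print(u,h)
x,y=[int(round(v)) for v in u];c=px[max(0,y-50):y+50,max(0,x-60):x+60]
side,Ks,Vs=cam("side");s=proj(Ks,Vs,[600,63,120]);print(s)
q,r=[int(round(v)) for v in s];d=side[r-50:r+50,q-60:q+60]
o=np.zeros((600,800,3),np.uint8)
def put(im,x0,y0,w,h): o[y0:y0+h,x0:x0+w]=cv2.resize(im,(w,h),interpolation=cv2.INTER_CUBIC)
put(c,0,0,400,333);put(d,400,0,400,333);put(px,0,333,356,267);put(cam("scene")[0][170:260,165:315],400,333,400,240)
cv2.imwrite("pics/final.png",o)
E
```

```text
31.325 [450.365 -46.9   309.903] yaw_y -81.72882565902404 zax [ 0.002 -0.    -1.   ] q [-0.13   0.058  1.901 -0.     1.181  1.296] F [0.509 0.089 0.585] w 52.97328301347594 0.0
31.325 [450.4 -46.9 309.9] [[0.99, 0.144, 0.002], [0.144, -0.99, -0.0]] [-0.1  0.1  1.9 -0.   1.2  1.3]
holder 0.74 [198.5  22.6] [605.3  74. ]
holder 0.58 [512.1 226.7] [ 414.5 -371.6]
holder_grip 0.27 [315.5 101.7] [533.3 -64.6]
egg 0.81 [193.6  16. ] [605.5  72.4]
boiler 0.95 [248.5  61.5] [571.5  10.7]
spare 0.93 [75.3 83.7] [515.7 217.9]
[315.98503662 100.70291376] [152.38146768 -31.6118358 ]
[286.53315538 182.99009521]
```

View pics/final.png

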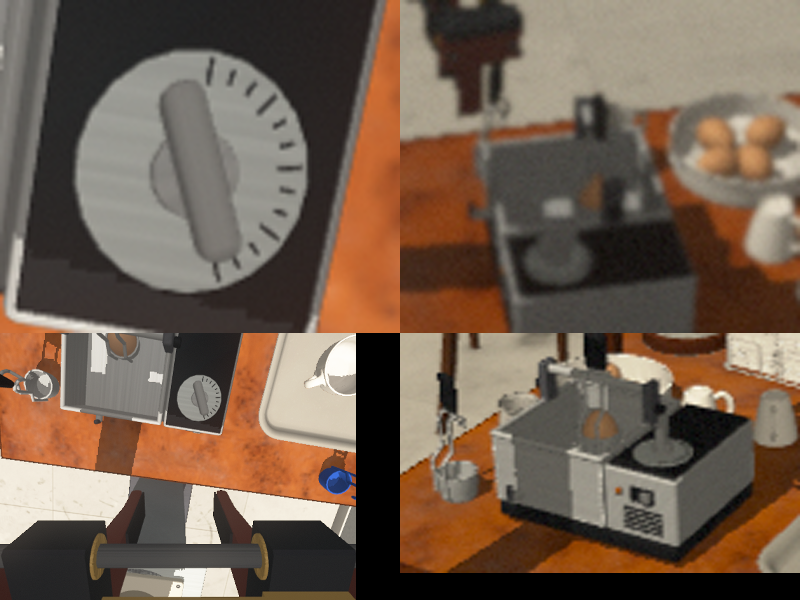

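The last picture shows three things:
- **Timer:** the pointer end of the wing is at the final dial tick, at crop (217,265). The ticks span about 155°, which matches 2.7 rad.
- **Holder:** it hangs on the bar inside the tank with the egg in its cup, at scene crop (600,425).
- **Spare:** the empty holder is still standing where it was, and the gripper is clear of everything.

I hand the job in.

```bash
python3 -c "
from workcell import ctrl
print(ctrl.close_job())"
```

```text
the job is handed in; nothing more can be done
None
```

The job is handed in, but the judge's verdict was not reported: the last pictures show the egg holder hanging upright by its hook from the bar with the egg in it, the timer wound to its last mark and the empty holder still in place.

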